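Close a twin-screw flow-cell clamp evenly

TASK

Slide the flow cell by its upright tab fully home against the back stop of the clamp. Then screw the clamp bar down onto it by turning the two knobs clockwise in turn, a little at a time, so that neither end of the bar ever gets more than 8 mm lower than the other, until both feet press on the cell snugly, with about 20 N each (13 to 27 N) and never more than 35 N. Leave the cell home and the clamp closed, and do not shift the small white jar on the right or the small carton on the left.

Things in the scene. Friction and masses are not known exactly. Their poses are not given: they have to be found in the camera images.
- press: Clamp fixed to the bench: aluminium bed 165 x 262 x 12 mm. Origin on the bench midway between its two upright screws (x 0, y +105 mm a, -105 mm b); x points to the back stop, y to knob a. On the bed two guide rails, 10 mm high, 185 mm apart inside, run from x -90 to +35 mm; the back stop, a 14 mm high cross bar, has its front face at x +35 mm.
- cell: Flow cell, loose, 0.2 to 0.4 kg: flat block 70 (x) x 180 (y) x 24 mm, steel and white, on the bed between the rails; two sprung steel pads stand 2 mm out of its top at y +-72 mm. Origin under the block's centre, axes like the clamp's. A low neck leads to -x to an upright tab, 10 mm thick, 44 mm wide, centre x -76 mm, top 41 mm above the underside. Starts 35 to 50 mm out; home at x 0 of the clamp.
- bar: Clamp bar, aluminium, 28 x 246 x 16 mm; origin on its underside at the axis of screw a, y along it pointing away from knob b. Its z axis leans when its ends differ in height (8 mm over the 210 mm between the screws: 0.038 rad). Each rad of a knob clockwise lowers it 6 mm at that screw. It starts level, its underside 70 mm above the bench.
- foot_a: Collar, 22 mm round, 10 mm high, fixed under the bar near knob a; origin on the bar's underside 33 mm inward of screw a. Its rubber tip ends 22 to 25 mm below the bar's underside: this differs each time and from foot to foot and no measured pose tells it, so feel for the touch. Under it the cell's pad gives way by 1 mm for each 8 N (8 mm at most).
- foot_b: The same near knob b, 33 mm inward of screw b.
- knob_a_grip (a point): Centre of knob a (at +y of the clamp): a round fluted black knob, 40 mm diameter, 28 mm high, upright axis, top face 134 mm above the bench; this point is on the axis 14 mm below the top. The knob turns in place, it does not rise or sink.
- knob_b_grip (a point): The same for knob b (at -y of the clamp).
- knob_a (a joint): Angle of knob a, rad, growing clockwise seen from above, which lowers that end of the bar; starts at 0, range -0.5 to 5.5. It drags with a constant 0.2 N m and 0.006 N m more for each N its screw presses down; a screw carries 0.84 of its own foot's force and 0.16 of the other foot's. Once the hand stops, the drag may read either way round. It stays where it is left.
- knob_b (a joint): The same for knob b.
- jar: Bystander: white jar 51 mm diameter, 75 mm high, right of the clamp; origin under its centre.
- carton: Bystander: small white and orange carton 50 x 110 x 36 mm left of the clamp; origin under its centre.
There are look-alikes about, which are no part of the job. There is more than one size of the cell; the one meant has the size given above.

How it is judged (in metres and radians):
On the way, in this order (a step that is already met when the one before it is completed fails the run):
1. the flow cell is home against the back stop, with the bar not yet on it (x of cell in the frame of press above -0.003 m and contact force between bar and cell below 1 N), for 0.2 s.
2. both feet press on the cell (contact force between each of foot_a, foot_b and cell above 13 N), for 0.2 s.
At the end, for the whole second after the job is handed in: The cell is home (within 3 mm of the back stop, square within 0.03 rad), each foot presses on it with 13 to 27 N, and the bar leans less than 0.04 rad (all of step 2 and x of cell in the frame of press above -0.003 m and angle between the x axis of cell and the x axis of press, either way round below 0.03 rad and contact force between each of foot_a, foot_b and cell below 27 N and angle between bar's own z axis and vertical below 0.04 rad); the robot touches nothing.
It fails at once if one end of the bar gets more than 8 mm lower than the other (lean over 0.04 rad) (angle between bar's own z axis and vertical above 0.04 rad).
It fails at once if a foot presses on the cell with more than 35 N (contact force between any of foot_a, foot_b and cell above 35 N).
It fails at once if the jar or the carton is shifted by more than 20 mm (distance of any of jar, carton from where it was at the start of the episode above 0.02 m).
It also fails if it takes over 72 s, if anything falls off the work surface, if the arm or the gripper's body presses on something with over 40 N, if the wrist force passes 120 N, or if a joint passes its speed limit or range.

ROBOT

A 6-joint arm with a two-finger parallel gripper is mounted at the origin on a cart in front of the work surface, level with it; the furniture and walls round the work are solid. World frame = base frame: x ahead of the robot, y to its left, z up, the work surface at z = 0. Lengths are in mm, angles in rad, forces in N, time in s.
With the tool pointing down it reaches from about 350 to 875 mm from the base axis. Payload 4.2 kg.
Tool frame: the origin (TCP) lies midway between the tips of the shut fingers; the grasp point (between the pads) lies 19 mm behind it (arm.tcp_to_grasp is the distance from the TCP to the grasp point, in mm); z points along the fingers, y is the line along which they close (so a half turn about z gives the same grasp; the last joint's range is limited). The gripper opens to 85 mm and grips with 20 to 120 N. Pads are 22 mm wide; open, the fingers measure 114 mm over their backs; the gripper's body (76 mm by 85 mm) begins 54 mm behind the grasp point. The pads swing forward as they close: fully open they stand 13 mm farther back than shut.
Start: joints at [-1.005, 0.385, 0.008, 0, -1.194, -0.259], TCP at [188.772, -595.789, 231.312] pointing down, gripper open.
Joint ranges: [-3.14, 3.14], [-1.21, 2.06], [-1.07, 1.41], [-3.16, 2.05], [-2.99, -0.16], [-3.1, 3.1]. Speed limits (rad/s): [2.79, 2.79, 3.14, 3.14, 3.14, 3.14].

INTERFACE

Orientations are given as a unit quaternion [x, y, z, w].
In Python, from bench import arm, imaging, job, models gives the robot as it stands.
- The arm moves only by the tool arm_command, never from a script. Its argument "rows" is a list of rows, each an object with "grip": the opening, from 0 (shut) to 1 (fully open); "linear": the shift along the tool's x, y, z in mm, a list of three; "rot": the turn, a rotation vector about the tool's x, y, z in rad, a list of three. In form: [{"grip": grip, "linear": [tx, ty, tz], "rot": [rx, ry, rz]}, ...]. A call has 1 to 10 rows; each row is the pose to reach, as a shift and turn from the pose commanded when the call began, along the tool's axes at that moment; what a row does not reach only later rows make up. A row lasts 1/8 s, in which the tool goes at most 62.5 mm and 10.7 degrees, less where a joint would pass 70% of its speed; a pose out of reach is approached as far as the arm can. A call with a gripper value outside its range is refused whole. The fingers move at their own pace and stop on an object; the grip force is fixed at half the most. Time passes only in rows, so rows that repeat a pose let the fingers close. It gives the time, the measured TCP pose, the force, the opening and the grip force at its end, in the units of the state.
- arm.read_state(): the state, without advancing time (a new reading comes with each control period).
- imaging.get_image(name): name is "scene" or "top" or "wrist"; returns a dict with "frame" (400x640x3 uint8, red, green, blue), "fx", "fy", "cx", "cy" (pixels), "extrinsics" (4x4, takes a point from world to camera coordinates); the wrist camera has in their place "T_tool_cam" (4x4, takes a point from camera to tool coordinates, whose origin is the TCP and whose axes are the flange's). Camera axes: x right, y down, z forward; pixel columns grow to the right and rows downward; lengths in mm; the calibration is good to about 2 mm. A picture is of the moment at which its call begins: read the wrist's pose just before it. There is no depth.
- job.job_done(): hands the job in; it is judged then, once.
Trained networks look in a picture, given as the dict that the camera call returned (one of the last four; its "shot" number tells which), for a name from the list of things; names that differ only in an ending like _2 or _b are one class to them, and where a whole thing is asked for, a point or a joint stands for the part that bears it (a point fixed in the world has none). Each returns a list of dicts, best first, with "score" (0 to 1); they miss things now and then, are a little off and sometimes report something else, mostly with a low value. They report only what shows in the picture. A call takes as long as a camera call. They do not tell look-alikes from the thing itself.
- models.spot_in(picture, query): "rect" ([left, top, right, bottom] in pixels, round what is visible of it).
- models.tip_of(picture, query): "pixel" ([column, row] in pixels: a listed point, or the origin of a listed thing).
The state is a dict: "clock": time; "joints": joint angles; "joint_vel": joint speeds; "joint_efforts": joint torques, N m; "position": TCP position; "ee_rot": TCP orientation; "contact_force": force on the tool from outside, world axes, zero at the start; "wrist_torque": the same for the moment, N m; "gripper_width": finger opening in mm; "grasp_force": force on a finger pad.
Only numpy, scipy, OpenCV 4.12 (cv2) and the standard library are available. Lean on these libraries where they do the work, as an engineer would, in place of code of your own. Each camera call takes 0.05 s, during which the arm holds its last target. There are 200 camera calls.

## Working session

There is one attempt and no reset: what is moved stays moved. The work goes in short steps, Python scripts to look and compute and a tool call to move; the robot and the scene stay as the last step left them, time stands still between calls to the robot, and variables do not carry over. Pictures are saved under pics/ and viewed, at most 10 in all, crops included, and the job is handed in when it is done.

Besides the shell and the picture viewer there is one more tool, called after "Call:" as name(argument=value, ...) on one line, values as JSON. arm_command: Moves the arm, as the interface text tells. Its arguments: {"type":"object","properties":{"rows":{"type":"array"}},"required":["rows"]}

```bash
ls; mkdir -p pics
python3 - <<'E'
from bench import arm, imaging, job, models
import cv2, numpy as np
print(arm.read_state())
for n in ["scene","top"]:
    p=imaging.get_image(n)
    cv2.imwrite(f"pics/{n}0.png",p["frame"][:,:,::-1])
    print(n,p["fx"],p["fy"],p["cx"],p["cy"],np.round(p["extrinsics"],4).tolist())
    for q in ["press","cell","bar","foot_a","knob_a_grip","knob_a","jar","carton"]:
        try:
            print(q,[(np.round(d["rect"]).tolist(),round(d["score"],2)) for d in models.spot_in(p,q)[:4]],[(np.round(d["pixel"],1).tolist(),round(d["score"],2)) for d in models.tip_of(p,q)[:4]])
        except Exception as e: print(q,e)
print(arm.read_state()["clock"])
E
```

```text
pics
{'clock': 0.0, 'joints': array([-1.00539132e+00,  3.85534193e-01,  6.62036011e-03, -5.24542602e-04,
       -1.19401804e+00, -2.58632215e-01]), 'joint_vel': array([-2.59959833e-04,  2.75335364e-03, -7.62860847e-04, -4.16520649e-04,
       -7.65973380e-06, -1.08207022e-03]), 'joint_efforts': array([ 3.98834009e-04, -3.92291701e+01,  1.88391244e+01,  4.18611914e+00,
       -4.72190412e-03, -1.51928919e-05]), 'position': array([ 188.60047961, -595.2384822 ,  230.22916885]), 'ee_rot': array([-1.52689925e-01,  9.88273539e-01,  1.07603670e-03, -2.04229499e-04]), 'contact_force': array([-0.35250686, -1.01729722,  0.67693088]), 'wrist_torque': array([-0.00045131,  0.00813778,  0.0389896 ]), 'grasp_force': 0.0, 'gripper_width': 85.32760736055067}
scene 445.94781648190065 445.94781648190065 324.2577904394881 200.11831724394872 [[-0.7916, -0.6109, -0.0162, 431.9211], [-0.4176, 0.5601, -0.7155, 327.7142], [0.4462, -0.5596, -0.6984, 869.1853], [0.0, 0.0, 0.0, 1.0]]
press [([262.0, 147.0, 372.0, 262.0], 0.55)] [([313.5, 212.8], 0.74)]
cell [([336.0, 251.0, 388.0, 289.0], 0.72), ([291.0, 187.0,
[... 683 characters left out ...]
73.0, 197.0], 0.62), ([187.0, 156.0, 230.0, 180.0], 0.58)] [([326.4, 165.0], 0.79)]
cell [([298.0, 163.0, 360.0, 204.0], 0.87), ([283.0, 214.0, 326.0, 252.0], 0.67)] [([303.1, 233.6], 0.89), ([415.0, 179.7], 0.7), ([329.5, 174.7], 0.56), ([295.0, 161.4], 0.2)]
bar [([302.0, 154.0, 361.0, 163.0], 0.58)] [([294.8, 159.2], 0.79)]
foot_a [] []
knob_a_grip [([287.0, 148.0, 300.0, 162.0], 0.58)] [([291.6, 153.9], 0.72)]
knob_a it knows: bar, carton, cell, foot, jar, knob_a_grip, knob_b_grip, press
jar [([410.0, 170.0, 432.0, 188.0], 0.81), ([188.0, 155.0, 229.0, 182.0], 0.19)] [([415.3, 182.6], 0.71), ([329.7, 175.1], 0.47)]
carton [([186.0, 152.0, 228.0, 183.0], 0.56)] [([209.9, 170.7], 0.6)]
1.6
```

Run:
```python
import cv2
a=cv2.imread("pics/top0.png")[110:270,170:450]; cv2.imwrite("pics/topc.png",cv2.resize(a,None,fx=2.8,fy=2.8,interpolation=2))
a=cv2.imread("pics/scene0.png")[120:360,170:430]; cv2.imwrite("pics/scenec.png",cv2.resize(a,None,fx=2.5,fy=2.5,interpolation=2))
```

```text
(no output)
```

View pics/topc.png

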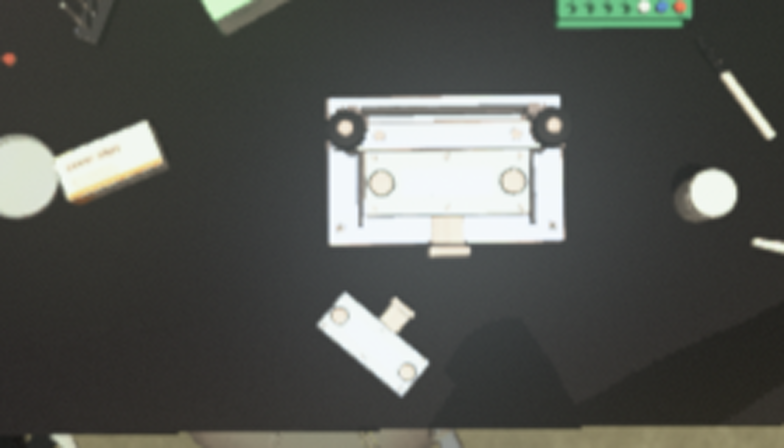

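View pics/scenec.png

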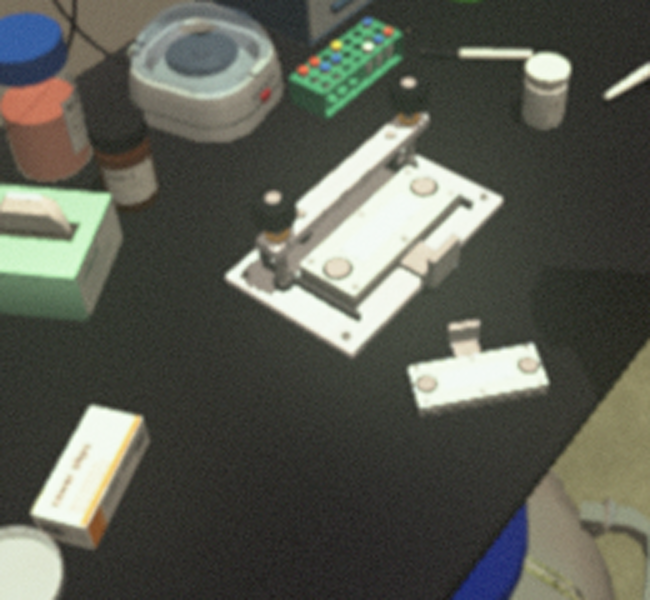

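The tops show the 180 mm cell in the clamp (its tab in the top view at about (331,199)). The smaller cell, loose on the bench, is the look-alike at (303,234), and the real one is the (329,175) detection. The knobs in the top view are a at (294,156) and b at (367,155). The carton is at (210,170), the jar at (415,183).

```bash
cat > h.py <<'E'
from bench import arm, imaging, job, models
import cv2, numpy as np
from scipy.spatial.transform import Rotation as R
def P(p,T=None):
    E=p["extrinsics"] if T is None else T
    return np.array([[p["fx"],0,p["cx"]],[0,p["fy"],p["cy"]],[0,0,1]])@np.asarray(E)[:3]
def tri(*obs):
    A=[]
    for M,(u,v) in obs: A+= [u*M[2]-M[0], v*M[2]-M[1]]
    A=np.array(A); return np.linalg.lstsq(A[:,:3],-A[:,3],rcond=None)[0]
def onz(M,uv,z):
    u,v=uv; A=np.array([u*M[2]-M[0], v*M[2]-M[1]])
    return np.linalg.solve(A[:,:2],-A[:,2]*z-A[:,3])
def wrist():
    s=arm.read_state(); p=imaging.get_image("wrist")
    T=np.eye(4); T[:3,:3]=R.from_quat(s["ee_rot"]).as_matrix(); T[:3,3]=s["position"]
    return s,p,P(p,np.linalg.inv(T@np.asarray(p["T_tool_cam"])))
def totool(s,d): return R.from_quat(s["ee_rot"]).inv().apply(d)
E
python3 - <<'E'
from h import *
a=imaging.get_image("scene");b=imaging.get_image("top");A=P(a);B=P(b)
print("knob a",tri((A,(278.8,200)),(B,(293.6,155.7))),"b",tri((A,(333.2,153.6)),(B,(367.5,154.6))))
print("net a",tri((A,(282.3,202.5)),(B,(291.6,153.9))))
print("tab z53",onz(B,(330.7,199.6),53),onz(A,(170+444/2.5,120+247/2.5),53))
for n,uv in dict(ka=(293.6,155.7),kb=(367.5,154.6)).items(): print(n,onz(B,uv,134))
print("jar",onz(B,(415,183),0),"carton",onz(B,(210,170.5),36))
w=imaging.get_image("wrist");print(w["fx"],w["cx"],w["cy"],np.round(w["T_tool_cam"],3).tolist())
s=arm.read_state();print(R.from_quat(s["ee_rot"]).as_matrix().round(3).tolist(),s["clock"])
E
```

```text
knob a [632.74688061  53.80597987 131.04551591] b [ 633.01636862 -155.15421245  133.96758977]
net a [631.3052807   54.31548691 125.57072036]
tab z53 [511.85269081 -53.49526971] [513.37847832 -53.04902348]
ka [631.04479024  52.81893147]
kb [ 632.43637529 -155.5175931 ]
jar [ 565.22276681 -323.54728046] carton [605.74473468 311.95061866]
309.72534301847503 319.5463260749897 201.0732206502096 [[-0.0, -0.956, -0.292, 73.532], [1.0, -0.0, 0.0, 0.297], [-0.001, -0.292, 0.956, -142.208], [0.0, 0.0, 0.0, 1.0]]
[[-0.953, -0.302, 0.0], [-0.302, 0.953, -0.0], [-0.0, -0.0, -1.0]] 1.75
```

Call:
arm_command(rows=[{"grip": 0,"linear": [-441,428,0],"rot": [0,0,0.307]},{"grip": 0,"linear": [-441,428,0],"rot": [0,0,0.307]},{"grip": 0,"linear": [-441,428,0],"rot": [0,0,0.307]},{"grip": 0,"linear": [-441,428,0],"rot": [0,0,0.307]},{"grip": 0,"linear": [-441,428,0],"rot": [0,0,0.307]},{"grip": 0,"linear": [-441,428,0],"rot": [0,0,0.307]},{"grip": 0,"linear": [-441,428,0],"rot": [0,0,0.307]},{"grip": 0,"linear": [-441,428,0],"rot": [0,0,0.307]},{"grip": 0,"linear": [-441,428,0],"rot": [0,0,0.307]},{"grip": 0,"linear": [-441,428,0],"rot": [0,0,0.307]}])

```text
clock: 3.0
position: [480.8, -52.4, 231.8]
ee_rot: [-0.001, 1.0, 0.0, 0.001]
contact_force: [1.1, 0.4, 0.9]
gripper_width: -0.1
grasp_force: 0.0
```

Run:
```python
from h import *
s,p,M=wrist()
cv2.imwrite("pics/w1.png",p["frame"][:,:,::-1])
print(s["joints"].round(3),s["wrist_torque"])
for q in ["cell","knob_a_grip","knob_b_grip","press"]:
    print(q,[(np.round(d["pixel"],1).tolist(),round(d["score"],2)) for d in models.tip_of(p,q)[:4]],[(np.round(d["rect"],1).tolist(),round(d["score"],2)) for d in models.spot_in(p,q)[:4]])
for n,X in dict(tab=[512,-53.3,53],ka=[632,53,134],kb=[632.7,-155.3,134]).items():
    h=M@np.array(X+[1]); print(n,h[:2]/h[2])
```

```text
[ 0.228  0.142 -0.327  0.    -1.101 -1.798] [-0.02583083 -0.02016625  0.05987422]
cell [([394.9, 114.5], 0.94), ([320.5, 257.9], 0.56)] [([341.6, 62.0, 447.7, 167.9], 0.88)]
knob_a_grip [([428.9, 342.9], 0.67)] [([400.6, 284.5, 432.2, 356.6], 0.49)]
knob_b_grip [([215.3, 343.5], 0.54)] [([207.0, 336.4, 232.1, 354.1], 0.78)]
press [] [([207.5, 207.5, 431.3, 355.2], 0.56)]
tab [318.01003052 206.9588032 ]
ka [429.20978562 353.03073857]
kb [210.824612   353.61606543]
```

View pics/w1.png

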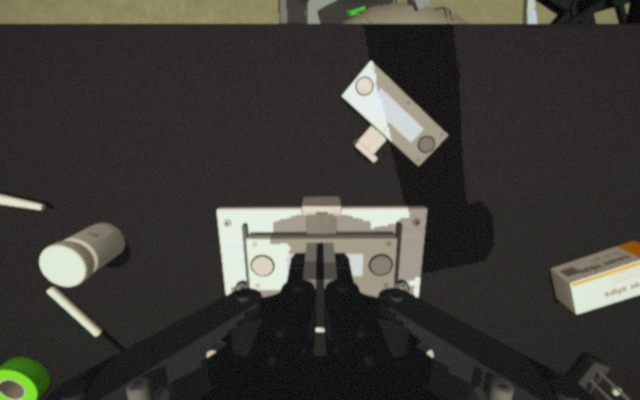

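The real cell's tab is at pixel (321,205), as projected; the small look-alike sits clear at (395,115).

Call:
arm_command(rows=[{"grip": 0,"linear": [0,2,60],"rot": [0,0,0]},{"grip": 0,"linear": [0,2,120],"rot": [0,0,0]},{"grip": 0,"linear": [0,2,170],"rot": [0,0,0]},{"grip": 0,"linear": [0,2,200],"rot": [0,0,0]},{"grip": 0,"linear": [0,2,200],"rot": [0,0,0]},{"grip": 0,"linear": [-10,2,200],"rot": [0,0,0]},{"grip": 0,"linear": [-20,2,200],"rot": [0,0,0]},{"grip": 0,"linear": [-30,2,200],"rot": [0,0,0]},{"grip": 0,"linear": [-40,2,200],"rot": [0,0,0]},{"grip": 0,"linear": [-45,2,200],"rot": [0,0,0]}])

```text
clock: 4.7
position: [525.4, -52.6, 31.5]
ee_rot: [0.0, 1.0, -0.0, -0.0]
contact_force: [-4.5, 0.7, 4.5]
gripper_width: -0.2
grasp_force: 2.3
```

Call:
arm_command(rows=[{"grip": 0,"linear": [-3,0,0],"rot": [0,0,0]},{"grip": 0,"linear": [-6,0,0],"rot": [0,0,0]},{"grip": 0,"linear": [-8,0,0],"rot": [0,0,0]}])

```text
clock: 5.08
position: [533.1, -52.6, 31.2]
ee_rot: [0.0, 1.0, 0.0, 0.0]
contact_force: [-4.3, 0.7, 1.2]
gripper_width: 0.2
grasp_force: 1.9
```

Call:
arm_command(rows=[{"grip": 0,"linear": [-3,0,0],"rot": [0,0,0]},{"grip": 0,"linear": [-6,0,0],"rot": [0,0,0]}])

```text
clock: 5.32
position: [539.4, -52.5, 31.2]
ee_rot: [0.0, 1.0, 0.0, 0.0]
contact_force: [-2.9, 1.1, 1.1]
gripper_width: 0.1
grasp_force: 1.5
```

Call:
arm_command(rows=[{"grip": 0,"linear": [-2,0,0],"rot": [0,0,0]},{"grip": 0,"linear": [-3,0,0],"rot": [0,0,0]}])

```text
clock: 5.58
position: [542.1, -52.6, 31.2]
ee_rot: [0.0, 1.0, 0.0, 0.0]
contact_force: [-4.1, -0.1, 1.1]
gripper_width: 0.2
grasp_force: 1.5
```

Call:
arm_command(rows=[{"grip": 0,"linear": [-2,0,0],"rot": [0,0,0]},{"grip": 0,"linear": [-3,0,0],"rot": [0,0,0]}])

```text
clock: 5.82
position: [542.5, -53.0, 31.2]
ee_rot: [0.0, 1.0, -0.0, -0.003]
contact_force: [-9.2, 0.8, 7.8]
gripper_width: -0.2
grasp_force: 4.6
```

Call:
arm_command(rows=[{"grip": 0,"linear": [-2,0,0],"rot": [0,0,0]}])

```text
clock: 5.95
position: [542.4, -53.1, 31.0]
ee_rot: [0.001, 1.0, -0.0, -0.005]
contact_force: [-13.0, 3.1, 8.8]
gripper_width: -0.3
grasp_force: 6.8
```

Call:
arm_command(rows=[{"grip": 0,"linear": [-2,0,0],"rot": [0,0,0]}])

```text
clock: 6.08
position: [542.4, -53.2, 30.7]
ee_rot: [0.001, 1.0, -0.001, -0.007]
contact_force: [-16.1, 3.1, 11.6]
gripper_width: -0.1
grasp_force: 8.6
```

Call:
arm_command(rows=[{"grip": 0,"linear": [20,0,0],"rot": [0,0,0]},{"grip": 0,"linear": [30,0,-40],"rot": [0,0,0]},{"grip": 0.3,"linear": [20,0,-100],"rot": [0,0,0]},{"grip": 1,"linear": [0,10,-140],"rot": [0,0,-0.1]},{"grip": 1,"linear": [-30,50,-150],"rot": [0,0,-0.28]},{"grip": 1,"linear": [-60,90,-150],"rot": [0,0,-0.45]},{"grip": 1,"linear": [-83,106,-150],"rot": [0,0,-0.6]},{"grip": 1,"linear": [-83,106,-150],"rot": [0,0,-0.6]},{"grip": 1,"linear": [-83,106,-150],"rot": [0,0,-0.6]}])

```text
clock: 7.2
position: [632.3, 53.3, 181.3]
ee_rot: [-0.295, 0.956, -0.0, 0.001]
contact_force: [0.6, 0.3, 0.4]
gripper_width: 85.4
grasp_force: 0.0
```

Run:
```python
from h import *
s,p,M=wrist()
cv2.imwrite("pics/w2.png",p["frame"][:,:,::-1])
print(s["position"],s["joints"].round(3),s["wrist_torque"],s["contact_force"],s["gripper_width"],R.from_quat(s["ee_rot"]).as_matrix().round(3).tolist())
for q in ["cell","knob_a_grip"]:
    print(q,[(np.round(d["pixel"],1).tolist(),round(d["score"],2)) for d in models.tip_of(p,q)[:4]],[(np.round(d["rect"],1).tolist(),round(d["score"],2)) for d in models.spot_in(p,q)[:4]])
for n,X in dict(ka=[632,53,134],kg=[632,53,120],kb=[632.7,-155.3,134]).items():
    h=M@np.array(X+[1]); print(n,h[:2]/h[2])
```

```text
[632.26152191  53.32230576 181.34577396] [ 0.339  0.437 -0.04   0.    -1.093 -1.311] [ 0.01254629  0.06108249 -0.02191175] [0.61953753 0.30327191 0.41857607] 85.41745243840907 [[-0.826, -0.564, 0.001], [-0.564, 0.826, 0.0], [-0.001, -0.0, -1.0]]
cell [([230.7, 127.9], 0.56)] [([118.6, 28.3, 327.8, 210.5], 0.75), ([381.1, 0.1, 479.1, 47.9], 0.57)]
knob_a_grip [([323.0, 220.7], 0.62)] [([292.5, 179.7, 353.5, 254.5], 0.97), ([2.6, 0.8, 132.1, 77.0], 0.42)]
ka [319.25542253 223.17577564]
kg [319.27393304 215.92002512]
kb [ 1.91537372 22.31997278]
```

View pics/w2.png

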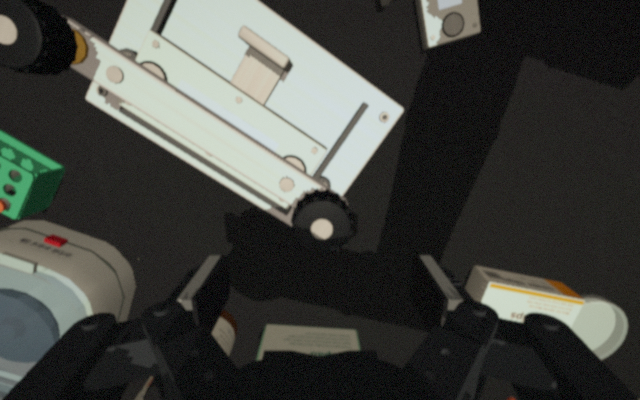

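The knob centre is at about (322,224), 1–2 mm off the expected spot. The cell looks home, with its tab near (265,50).

Call:
arm_command(rows=[{"grip": 1,"linear": [-1.5,2,45],"rot": [0,0,0]},{"grip": 0.7,"linear": [-1.5,2,80],"rot": [0,0,0]},{"grip": 0.5,"linear": [-1.5,2,80],"rot": [0,0,0]},{"grip": 0,"linear": [-1.5,2,80],"rot": [0,0,0]},{"grip": 0,"linear": [-1.5,2,80],"rot": [0,0,0]},{"grip": 0,"linear": [-1.5,2,80],"rot": [0,0,0]},{"grip": 0,"linear": [-1.5,2,80],"rot": [0,0,0]}])

```text
clock: 8.32
position: [632.7, 55.1, 102.3]
ee_rot: [-0.295, 0.955, -0.0, 0.001]
contact_force: [2.2, -4.6, -4.2]
gripper_width: 38.3
grasp_force: 61.5
```

```bash
cat > rs.py <<'E'
from h import *
s=arm.read_state(); m=R.from_quat(s["ee_rot"]).as_matrix()
print(round(s["clock"],2),s["position"].round(1),"yaw",np.arctan2(-m[1,0],-m[0,0]).round(4),"tq",s["wrist_torque"].round(3),"F",s["contact_force"].round(1),"w",round(s["gripper_width"],1),round(s["grasp_force"],1),"j6",s["joints"][5].round(3),s["joint_vel"][5].round(3),"eff6",s["joint_efforts"][5].round(3),"toolxyz z",m[:,2].round(3))
E
python3 rs.py
```

```text
8.32 [632.7  55.1 102.3] yaw 0.5992 tq [-1.1   -0.529 -0.057] F [ 2.2 -4.6 -4.2] w 38.3 61.5 j6 -1.314 0.0 eff6 0.031 toolxyz z [ 0.002 -0.    -1.   ]
```

Call:
arm_command(rows=[{"grip": 0,"linear": [0,0,0],"rot": [0,0,0.15]},{"grip": 0,"linear": [0,0,0],"rot": [0,0,0.3]},{"grip": 0,"linear": [0,0,0],"rot": [0,0,0.45]},{"grip": 0,"linear": [0,0,0],"rot": [0,0,0.6]}])

```text
clock: 8.82
position: [632.4, 55.8, 102.3]
ee_rot: [0.002, 1.0, 0.0, 0.001]
contact_force: [1.0, -2.3, -3.6]
gripper_width: 38.6
grasp_force: 61.7
```

```bash
python3 rs.py
```

```text
8.82 [632.4  55.8 102.3] yaw -0.0048 tq [-0.455 -0.297  0.234] F [ 1.  -2.3 -3.6] w 38.6 61.7 j6 -1.918 -1.188 eff6 0.605 toolxyz z [ 0.002  0.    -1.   ]
```

Call:
arm_command(rows=[{"grip": 0,"linear": [0,0,0],"rot": [0,0,0.1]},{"grip": 0,"linear": [0,0,0],"rot": [0,0,0.2]}])

```text
clock: 9.07
position: [632.5, 56.1, 102.3]
ee_rot: [0.101, 0.995, 0.0, 0.001]
contact_force: [0.8, -2.1, -4.1]
gripper_width: 38.4
grasp_force: 61.7
```

```bash
python3 rs.py
```

```text
9.07 [632.5  56.1 102.3] yaw -0.203 tq [-0.282 -0.302  0.17 ] F [ 0.8 -2.1 -4.1] w 38.4 61.7 j6 -2.116 -0.791 eff6 0.341 toolxyz z [ 0.002  0.001 -1.   ]
```

Call:
arm_command(rows=[{"grip": 0.7,"linear": [0,0,0],"rot": [0,0,0.2]},{"grip": 0.7,"linear": [0,0,0],"rot": [0,0,0.2]},{"grip": 0.7,"linear": [0,0,0],"rot": [0,0,0.2]},{"grip": 0.7,"linear": [0,0,-40],"rot": [0,0,0.1]},{"grip": 0.8,"linear": [-10,-50,-80],"rot": [0,0,-0.1]},{"grip": 0.8,"linear": [-22,-110,-80],"rot": [0,0,-0.28]},{"grip": 0.8,"linear": [-34,-165,-80],"rot": [0,0,-0.46]},{"grip": 0.8,"linear": [-42,-206,-80],"rot": [0,0,-0.64]},{"grip": 0.8,"linear": [-42,-206,-80],"rot": [0,0,-0.8]},{"grip": 0.8,"linear": [-42,-206,-80],"rot": [0,0,-0.8]}])

```text
clock: 10.32
position: [632.3, -154.9, 181.7]
ee_rot: [-0.295, 0.956, -0.0, 0.0]
contact_force: [-0.1, 1.3, 1.2]
gripper_width: 68.5
grasp_force: 0.0
```

```bash
python3 rs.py
python3 - <<'E'
from h import *
s,p,M=wrist()
cv2.imwrite("pics/w3.png",p["frame"][100:320,200:440,::-1])
for q in ["knob_b_grip"]:
    print(q,[(np.round(d["pixel"],1).tolist(),round(d["score"],2)) for d in models.tip_of(p,q)[:4]],[(np.round(d["rect"],1).tolist(),round(d["score"],2)) for d in models.spot_in(p,q)[:4]])
for n,X in dict(kb=[632.7,-154.5,134],kg=[632.7,-154.5,120]).items():
    h=M@np.array(X+[1]); print(n,h[:2]/h[2])
E
```

```text
10.32 [ 632.3 -154.9  181.7] yaw 0.5984 tq [ 0.04  -0.012 -0.006] F [-0.1  1.3  1.2] w 68.5 0.0 j6 -0.98 -0.051 eff6 0.28 toolxyz z [ 0.001  0.    -1.   ]
knob_b_grip [([316.3, 222.8], 0.78)] [([287.8, 191.3, 350.4, 254.1], 0.94)]
kb [319.60639986 224.42937067]
kg [319.60090785 217.1260941 ]
```

View pics/w3.png

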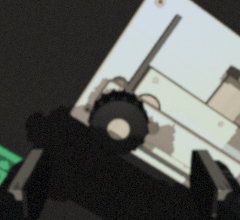

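The knob b top face is centred at about (319,224) in the full frame, as projected. I'm descending and gripping.

Call:
arm_command(rows=[{"grip": 0.8,"linear": [-1,-0.5,45],"rot": [0,0,0]},{"grip": 0.7,"linear": [-1,-0.5,80],"rot": [0,0,0]},{"grip": 0.5,"linear": [-1,-0.5,80],"rot": [0,0,0]},{"grip": 0,"linear": [-1,-0.5,80],"rot": [0,0,0]},{"grip": 0,"linear": [-1,-0.5,80],"rot": [0,0,0]},{"grip": 0,"linear": [-1,-0.5,80],"rot": [0,0,0]},{"grip": 0,"linear": [-1,-0.5,80],"rot": [0,0,0]}])

```text
clock: 11.35
position: [633.4, -155.3, 100.0]
ee_rot: [-0.295, 0.955, -0.0, -0.001]
contact_force: [4.3, -8.3, -13.4]
gripper_width: 38.6
grasp_force: 62.1
```

```bash
python3 rs.py
```

```text
11.35 [ 633.4 -155.3  100. ] yaw 0.5994 tq [-1.874 -1.012  0.172] F [  4.3  -8.3 -13.4] w 38.6 62.1 j6 -0.98 -0.0 eff6 -0.163 toolxyz z [-0.001 -0.001 -1.   ]
```

Call:
arm_command(rows=[{"grip": 0,"linear": [0,0,0],"rot": [0,0,0.15]},{"grip": 0,"linear": [0,0,0],"rot": [0,0,0.3]},{"grip": 0,"linear": [0,0,0],"rot": [0,0,0.4]},{"grip": 0,"linear": [0,0,0],"rot": [0,0,0.45]}])

```text
clock: 11.85
position: [633.1, -154.5, 100.0]
ee_rot: [-0.074, 0.997, -0.0, -0.001]
contact_force: [2.3, -4.5, -12.2]
gripper_width: 38.6
grasp_force: 62.3
```

```bash
python3 rs.py
```

```text
11.85 [ 633.1 -154.5  100. ] yaw 0.1475 tq [-1.039 -0.827  0.196] F [  2.3  -4.5 -12.2] w 38.6 62.3 j6 -1.432 -0.386 eff6 0.028 toolxyz z [-0.001 -0.    -1.   ]
```

Call:
arm_command(rows=[{"grip": 0,"linear": [0,0,0],"rot": [0,0,0.05]},{"grip": 0,"linear": [0,0,0],"rot": [0,0,0.1]},{"grip": 0,"linear": [0,0,0],"rot": [0,0,0.15]}])

```text
clock: 12.22
position: [633.1, -154.2, 100.0]
ee_rot: [0.001, 1.0, 0.0, -0.001]
contact_force: [3.3, -3.7, -12.3]
gripper_width: 38.6
grasp_force: 62.3
```

```bash
python3 rs.py
```

```text
12.22 [ 633.1 -154.2  100. ] yaw -0.0022 tq [-0.841 -0.782  0.209] F [  3.3  -3.7 -12.3] w 38.6 62.3 j6 -1.582 -0.397 eff6 0.089 toolxyz z [-0.001  0.    -1.   ]
```

Call:
arm_command(rows=[{"grip": 0,"linear": [0,0,0],"rot": [0,0,0.05]},{"grip": 0,"linear": [0,0,0],"rot": [0,0,0.1]},{"grip": 0,"linear": [0,0,0],"rot": [0,0,0.15]}])

```text
clock: 12.6
position: [633.2, -153.9, 100.0]
ee_rot: [0.076, 0.997, 0.0, -0.001]
contact_force: [3.4, -2.9, -11.8]
gripper_width: 38.4
grasp_force: 62.3
```

```bash
python3 rs.py
```

```text
12.6 [ 633.2 -153.9  100. ] yaw -0.1521 tq [-0.616 -0.79   0.193] F [  3.4  -2.9 -11.8] w 38.4 62.3 j6 -1.732 -0.399 eff6 0.086 toolxyz z [-0.001  0.    -1.   ]
```

Call:
arm_command(rows=[{"grip": 0,"linear": [0,0,0],"rot": [0,0,0.05]},{"grip": 0,"linear": [0,0,0],"rot": [0,0,0.1]},{"grip": 0,"linear": [0,0,0],"rot": [0,0,0.15]}])

```text
clock: 12.98
position: [633.2, -153.7, 100.0]
ee_rot: [0.15, 0.989, 0.0, -0.001]
contact_force: [2.7, -1.5, -11.8]
gripper_width: 38.5
grasp_force: 62.4
```

```bash
python3 rs.py
```

```text
12.97 [ 633.2 -153.7  100. ] yaw -0.302 tq [-0.322 -0.715  0.145] F [  2.7  -1.5 -11.8] w 38.5 62.4 j6 -1.882 -0.394 eff6 0.083 toolxyz z [-0.001  0.001 -1.   ]
```

Call:
arm_command(rows=[{"grip": 0,"linear": [0,0,0],"rot": [0,0,0.1]},{"grip": 0,"linear": [0,0,0],"rot": [0,0,0.2]},{"grip": 0,"linear": [0,0,0],"rot": [0,0,0.26]},{"grip": 0,"linear": [0,0,0],"rot": [0,0,0.3]}])

```text
clock: 13.48
position: [633.5, -153.2, 100.0]
ee_rot: [0.296, 0.955, 0.001, -0.0]
contact_force: [2.8, -0.4, -12.3]
gripper_width: 38.5
grasp_force: 62.5
```

```bash
python3 rs.py
```

```text
13.47 [ 633.5 -153.2  100. ] yaw -0.6016 tq [ 0.035 -0.92   0.195] F [  2.8  -0.4 -12.3] w 38.5 62.5 j6 -2.181 -0.312 eff6 0.001 toolxyz z [-0.     0.001 -1.   ]
```

Call:
arm_command(rows=[{"grip": 0,"linear": [0,0,0],"rot": [0,0,0.04]},{"grip": 0,"linear": [0,0,0],"rot": [0,0,0.08]}])

```text
clock: 13.72
position: [633.6, -153.1, 100.0]
ee_rot: [0.334, 0.943, 0.001, -0.0]
contact_force: [2.8, 0.3, -12.1]
gripper_width: 38.7
grasp_force: 62.5
```

```bash
python3 rs.py
```

```text
13.72 [ 633.6 -153.1  100. ] yaw -0.6815 tq [ 0.142 -1.008  0.193] F [  2.8   0.3 -12.1] w 38.7 62.5 j6 -2.261 -0.317 eff6 0.025 toolxyz z [-0.     0.001 -1.   ]
```

Call:
arm_command(rows=[{"grip": 0,"linear": [0,0,0],"rot": [0,0,0.04]},{"grip": 0,"linear": [0,0,0],"rot": [0,0,0.08]}])

```text
clock: 13.98
position: [633.7, -153.0, 100.0]
ee_rot: [0.372, 0.928, 0.001, -0.0]
contact_force: [3.9, 0.5, -12.2]
gripper_width: 38.7
grasp_force: 62.5
```

```bash
python3 rs.py
```

```text
13.97 [ 633.7 -153.   100. ] yaw -0.7614 tq [ 0.227 -0.987  0.196] F [  3.9   0.5 -12.2] w 38.7 62.5 j6 -2.341 -0.318 eff6 0.024 toolxyz z [ 0.     0.002 -1.   ]
```

Call:
arm_command(rows=[{"grip": 0,"linear": [0,0,0],"rot": [0,0,0.04]},{"grip": 0,"linear": [0,0,0],"rot": [0,0,0.08]}])

```text
clock: 14.22
position: [633.8, -152.8, 100.0]
ee_rot: [0.408, 0.913, 0.001, -0.0]
contact_force: [3.4, 0.1, -12.4]
gripper_width: 38.8
grasp_force: 62.5
```

```bash
python3 rs.py
```

```text
14.22 [ 633.8 -152.8  100. ] yaw -0.8414 tq [ 0.338 -1.037  0.195] F [  3.4   0.1 -12.4] w 38.8 62.5 j6 -2.421 -0.317 eff6 0.023 toolxyz z [ 0.     0.002 -1.   ]
```

Call:
arm_command(rows=[{"grip": 0,"linear": [0,0,0],"rot": [0,0,0.04]},{"grip": 0,"linear": [0,0,0],"rot": [0,0,0.08]}])

```text
clock: 14.48
position: [633.9, -152.8, 100.0]
ee_rot: [0.445, 0.896, 0.001, -0.0]
contact_force: [3.2, 2.2, -13.1]
gripper_width: 38.6
grasp_force: 62.5
```

```bash
python3 rs.py
```

```text
14.47 [ 633.9 -152.8  100. ] yaw -0.9213 tq [ 0.345 -1.178  0.173] F [  3.2   2.2 -13.1] w 38.6 62.5 j6 -2.501 -0.319 eff6 0.017 toolxyz z [ 0.001  0.002 -1.   ]
```

Call:
arm_command(rows=[{"grip": 0,"linear": [0,0,0],"rot": [0,0,0.04]},{"grip": 0,"linear": [0,0,0],"rot": [0,0,0.08]}])

```text
clock: 14.72
position: [634.1, -152.7, 100.0]
ee_rot: [0.48, 0.877, 0.001, -0.0]
contact_force: [4.0, 1.6, -12.2]
gripper_width: 38.7
grasp_force: 62.5
```

```bash
python3 rs.py
```

```text
14.72 [ 634.1 -152.7  100. ] yaw -1.0012 tq [ 0.428 -1.227  0.215] F [  4.    1.6 -12.2] w 38.7 62.5 j6 -2.581 -0.318 eff6 0.005 toolxyz z [ 0.001  0.002 -1.   ]
```

Call:
arm_command(rows=[{"grip": 0,"linear": [0,0,0],"rot": [0,0,0.04]},{"grip": 0,"linear": [0,0,0],"rot": [0,0,0.08]}])

```text
clock: 14.98
position: [634.2, -152.6, 100.0]
ee_rot: [0.515, 0.857, 0.001, 0.0]
contact_force: [4.2, 1.3, -12.6]
gripper_width: 38.4
grasp_force: 62.5
```

```bash
python3 rs.py
```

```text
14.97 [ 634.2 -152.6  100. ] yaw -1.0811 tq [ 0.462 -1.315  0.254] F [  4.2   1.3 -12.6] w 38.4 62.5 j6 -2.661 -0.317 eff6 -0.008 toolxyz z [ 0.001  0.002 -1.   ]
```

Call:
arm_command(rows=[{"grip": 0,"linear": [0,0,0],"rot": [0,0,0.04]},{"grip": 0,"linear": [0,0,0],"rot": [0,0,0.08]}])

```text
clock: 15.22
position: [634.3, -152.5, 100.0]
ee_rot: [0.548, 0.836, 0.001, 0.0]
contact_force: [4.7, 1.7, -13.4]
gripper_width: 38.7
grasp_force: 62.5
```

```bash
python3 rs.py
```

```text
15.22 [ 634.3 -152.5  100. ] yaw -1.161 tq [ 0.443 -1.404  0.249] F [  4.7   1.7 -13.4] w 38.7 62.5 j6 -2.741 -0.315 eff6 -0.022 toolxyz z [ 0.001  0.002 -1.   ]
```

Call:
arm_command(rows=[{"grip": 0,"linear": [0,0,0],"rot": [0,0,0.04]},{"grip": 0,"linear": [0,0,0],"rot": [0,0,0.08]}])

```text
clock: 15.48
position: [634.5, -152.5, 100.0]
ee_rot: [0.581, 0.814, 0.001, 0.0]
contact_force: [4.7, 1.6, -13.0]
gripper_width: 39.0
grasp_force: 62.5
```

```bash
python3 rs.py
```

```text
15.47 [ 634.5 -152.5  100. ] yaw -1.2408 tq [ 0.515 -1.483  0.207] F [  4.7   1.6 -13. ] w 39.0 62.5 j6 -2.821 -0.317 eff6 -0.037 toolxyz z [ 0.002  0.002 -1.   ]
```

Call:
arm_command(rows=[{"grip": 0,"linear": [0,0,0],"rot": [0,0,0.04]},{"grip": 0,"linear": [0,0,0],"rot": [0,0,0.08]}])

```text
clock: 15.72
position: [634.7, -152.4, 100.0]
ee_rot: [0.613, 0.79, 0.001, 0.0]
contact_force: [4.8, 1.6, -13.9]
gripper_width: 38.6
grasp_force: 62.5
```

```bash
python3 rs.py
```

```text
15.72 [ 634.7 -152.4  100. ] yaw -1.3207 tq [ 0.52  -1.518  0.302] F [  4.8   1.6 -13.9] w 38.6 62.5 j6 -2.901 -0.317 eff6 -0.051 toolxyz z [ 0.002  0.002 -1.   ]
```

Call:
arm_command(rows=[{"grip": 0.7,"linear": [0,0,0],"rot": [0,0,0]},{"grip": 0.7,"linear": [0,0,0],"rot": [0,0,0]},{"grip": 0.7,"linear": [0,0,0],"rot": [0,0,0]},{"grip": 0.7,"linear": [0,0,-40],"rot": [0,0,-0.15]},{"grip": 0.8,"linear": [35,9,-80],"rot": [0,0,-0.33]},{"grip": 0.8,"linear": [75,19,-80],"rot": [0,0,-0.51]},{"grip": 0.8,"linear": [115,29,-80],"rot": [0,0,-0.69]},{"grip": 0.8,"linear": [155,39,-80],"rot": [0,0,-0.87]},{"grip": 0.8,"linear": [190,48,-80],"rot": [0,0,-1.05]},{"grip": 0.8,"linear": [204,51.6,-80],"rot": [0,0,-1.22]}])

```text
clock: 16.98
position: [632.8, 58.1, 182.3]
ee_rot: [0.046, 0.999, 0.0, 0.001]
contact_force: [0.6, -0.4, -0.7]
gripper_width: 68.3
grasp_force: 0.0
```

Call:
arm_command(rows=[{"grip": 0.8,"linear": [0,0,0],"rot": [0,0,-0.18]},{"grip": 0.8,"linear": [0,0,0],"rot": [0,0,-0.36]},{"grip": 0.8,"linear": [0,0,0],"rot": [0,0,-0.54]},{"grip": 0.8,"linear": [0,0,0],"rot": [0,0,-0.7]},{"grip": 0.8,"linear": [0,0,0],"rot": [0,0,-0.7]}])

```text
clock: 17.6
position: [632.8, 56.1, 182.1]
ee_rot: [-0.295, 0.956, -0.0, 0.001]
contact_force: [-0.2, -0.6, 0.1]
gripper_width: 68.3
grasp_force: 0.0
```

```bash
python3 rs.py
python3 - <<'E'
from h import *
s,p,M=wrist()
for q in ["knob_a_grip"]:
    print(q,[(np.round(d["pixel"],1).tolist(),round(d["score"],2)) for d in models.tip_of(p,q)[:4]],[(np.round(d["rect"],1).tolist(),round(d["score"],2)) for d in models.spot_in(p,q)[:4]])
for n,X in dict(ka=[632.8,55.7,134],kg=[632.8,55.7,120]).items():
    h=M@np.array(X+[1]); print(n,h[:2]/h[2])
E
```

```text
17.6 [632.8  56.1 182.1] yaw 0.5979 tq [-0.    -0.018 -0.014] F [-0.2 -0.6  0.1] w 68.3 0.0 j6 -1.316 -0.045 eff6 0.266 toolxyz z [ 0.001  0.    -1.   ]
knob_a_grip [([318.6, 217.6], 0.86)] [([286.9, 186.6, 349.6, 254.0], 0.72)]
ka [318.97334736 222.9813946 ]
kg [319.00811641 215.76488897]
```

Call:
arm_command(rows=[{"grip": 0.8,"linear": [-1,0,45],"rot": [0,0,0]},{"grip": 0.7,"linear": [-1,0,81],"rot": [0,0,0]},{"grip": 0.5,"linear": [-1,0,81],"rot": [0,0,0]},{"grip": 0,"linear": [-1,0,81],"rot": [0,0,0]},{"grip": 0,"linear": [-1,0,81],"rot": [0,0,0]},{"grip": 0,"linear": [-1,0,81],"rot": [0,0,0]},{"grip": 0,"linear": [-1,0,81],"rot": [0,0,0]}])

```text
clock: 18.62
position: [632.8, 55.3, 99.1]
ee_rot: [-0.294, 0.956, -0.0, -0.001]
contact_force: [2.9, -4.9, -12.8]
gripper_width: 38.4
grasp_force: 61.9
```

```bash
python3 rs.py
```

```text
18.62 [632.8  55.3  99.1] yaw 0.5976 tq [-1.081 -0.777  0.155] F [  2.9  -4.9 -12.8] w 38.4 61.9 j6 -1.315 0.0 eff6 -0.078 toolxyz z [-0.003 -0.001 -1.   ]
```

Call:
arm_command(rows=[{"grip": 0,"linear": [0,0,0],"rot": [0,0,0.04]},{"grip": 0,"linear": [0,0,0],"rot": [0,0,0.08]},{"grip": 0,"linear": [0,0,0],"rot": [0,0,0.12]}])

```text
clock: 19.0
position: [632.8, 55.4, 99.1]
ee_rot: [-0.236, 0.972, -0.0, -0.001]
contact_force: [3.8, -4.2, -12.8]
gripper_width: 38.4
grasp_force: 61.8
```

```bash
python3 rs.py
```

```text
19.0 [632.8  55.4  99.1] yaw 0.4768 tq [-0.973 -0.682  0.185] F [  3.8  -4.2 -12.8] w 38.4 61.8 j6 -1.436 -0.318 eff6 0.021 toolxyz z [-0.003 -0.001 -1.   ]
```

Call:
arm_command(rows=[{"grip": 0,"linear": [0,0,0],"rot": [0,0,0.04]},{"grip": 0,"linear": [0,0,0],"rot": [0,0,0.08]}])

```text
clock: 19.25
position: [632.8, 55.5, 99.1]
ee_rot: [-0.197, 0.98, -0.0, -0.001]
contact_force: [2.7, -3.7, -12.7]
gripper_width: 38.4
grasp_force: 61.8
```

```bash
python3 rs.py
```

```text
19.25 [632.8  55.5  99.1] yaw 0.3967 tq [-0.876 -0.74   0.17 ] F [  2.7  -3.7 -12.7] w 38.4 61.8 j6 -1.516 -0.32 eff6 0.019 toolxyz z [-0.003 -0.001 -1.   ]
```

Call:
arm_command(rows=[{"grip": 0,"linear": [0,0,0],"rot": [0,0,0.04]},{"grip": 0,"linear": [0,0,0],"rot": [0,0,0.08]}])

```text
clock: 19.5
position: [632.8, 55.6, 99.1]
ee_rot: [-0.158, 0.987, -0.0, -0.001]
contact_force: [2.4, -3.9, -12.7]
gripper_width: 38.7
grasp_force: 61.7
```

```bash
python3 rs.py
```

```text
19.5 [632.8  55.6  99.1] yaw 0.3167 tq [-0.764 -0.611  0.271] F [  2.4  -3.9 -12.7] w 38.7 61.7 j6 -1.596 -0.317 eff6 0.017 toolxyz z [-0.003 -0.001 -1.   ]
```

Call:
arm_command(rows=[{"grip": 0,"linear": [0,0,0],"rot": [0,0,0.04]},{"grip": 0,"linear": [0,0,0],"rot": [0,0,0.08]}])

```text
clock: 19.75
position: [632.8, 55.6, 99.1]
ee_rot: [-0.118, 0.993, -0.0, -0.001]
contact_force: [1.9, -4.9, -12.6]
gripper_width: 38.4
grasp_force: 61.8
```

```bash
python3 rs.py
```

```text
19.75 [632.8  55.6  99.1] yaw 0.2367 tq [-0.678 -0.626  0.208] F [  1.9  -4.9 -12.6] w 38.4 61.8 j6 -1.676 -0.318 eff6 0.016 toolxyz z [-0.003 -0.001 -1.   ]
```

Call:
arm_command(rows=[{"grip": 0,"linear": [0,0,0],"rot": [0,0,0.04]},{"grip": 0,"linear": [0,0,0],"rot": [0,0,0.08]}])

```text
clock: 20.0
position: [632.8, 55.7, 99.0]
ee_rot: [-0.078, 0.997, -0.0, -0.001]
contact_force: [2.5, -4.1, -13.0]
gripper_width: 38.7
grasp_force: 61.8
```

```bash
python3 rs.py
```

```text
20.0 [632.8  55.7  99. ] yaw 0.1567 tq [-0.666 -0.641  0.144] F [  2.5  -4.1 -13. ] w 38.7 61.8 j6 -1.756 -0.316 eff6 0.014 toolxyz z [-0.003 -0.001 -1.   ]
```

Call:
arm_command(rows=[{"grip": 0,"linear": [0,0,0],"rot": [0,0,0.04]},{"grip": 0,"linear": [0,0,0],"rot": [0,0,0.08]}])

```text
clock: 20.25
position: [632.8, 55.8, 99.1]
ee_rot: [-0.038, 0.999, -0.0, -0.001]
contact_force: [2.7, -3.3, -12.4]
gripper_width: 39.1
grasp_force: 61.9
```

```bash
python3 rs.py
```

```text
20.25 [632.8  55.8  99.1] yaw 0.0766 tq [-0.527 -0.6    0.194] F [  2.7  -3.3 -12.4] w 39.1 61.9 j6 -1.836 -0.316 eff6 0.012 toolxyz z [-0.003 -0.    -1.   ]
```

Call:
arm_command(rows=[{"grip": 0,"linear": [0,0,0],"rot": [0,0,0.04]},{"grip": 0,"linear": [0,0,0],"rot": [0,0,0.08]}])

```text
clock: 20.5
position: [632.8, 55.9, 99.1]
ee_rot: [0.002, 1.0, -0.0, -0.001]
contact_force: [2.7, -3.6, -11.9]
gripper_width: 38.6
grasp_force: 61.9
```

```bash
python3 rs.py
```

```text
20.5 [632.8  55.9  99.1] yaw -0.0034 tq [-0.509 -0.635  0.209] F [  2.7  -3.6 -11.9] w 38.6 61.9 j6 -1.916 -0.318 eff6 0.011 toolxyz z [-0.002 -0.    -1.   ]
```

Call:
arm_command(rows=[{"grip": 0,"linear": [0,0,0],"rot": [0,0,0.04]},{"grip": 0,"linear": [0,0,0],"rot": [0,0,0.08]}])

```text
clock: 20.75
position: [632.8, 55.9, 99.1]
ee_rot: [0.042, 0.999, -0.0, -0.001]
contact_force: [0.9, -4.0, -12.4]
gripper_width: 38.6
grasp_force: 61.9
```

```bash
python3 rs.py
```

```text
20.75 [632.8  55.9  99.1] yaw -0.0834 tq [-0.43  -0.605  0.166] F [  0.9  -4.  -12.4] w 38.6 61.9 j6 -1.996 -0.318 eff6 0.009 toolxyz z [-0.002 -0.    -1.   ]
```

Call:
arm_command(rows=[{"grip": 0,"linear": [0,0,0],"rot": [0,0,0.04]},{"grip": 0,"linear": [0,0,0],"rot": [0,0,0.08]}])

```text
clock: 21.0
position: [632.8, 56.0, 99.0]
ee_rot: [0.082, 0.997, -0.0, -0.001]
contact_force: [2.3, -3.6, -11.5]
gripper_width: 38.5
grasp_force: 61.9
```

```bash
python3 rs.py
```

```text
21.0 [632.8  56.   99. ] yaw -0.1634 tq [-0.337 -0.649  0.161] F [  2.3  -3.6 -11.5] w 38.5 61.9 j6 -2.076 -0.316 eff6 0.008 toolxyz z [-0.002 -0.    -1.   ]
```

Call:
arm_command(rows=[{"grip": 0,"linear": [0,0,0],"rot": [0,0,0.04]},{"grip": 0,"linear": [0,0,0],"rot": [0,0,0.08]}])

```text
clock: 21.25
position: [632.9, 56.1, 99.1]
ee_rot: [0.121, 0.993, -0.0, -0.001]
contact_force: [3.0, -2.6, -12.0]
gripper_width: 38.7
grasp_force: 62.0
```

```bash
python3 rs.py
```

```text
21.25 [632.9  56.1  99.1] yaw -0.2433 tq [-0.286 -0.685  0.222] F [  3.   -2.6 -12. ] w 38.7 62.0 j6 -2.156 -0.317 eff6 0.001 toolxyz z [-0.002  0.    -1.   ]
```

Call:
arm_command(rows=[{"grip": 0,"linear": [0,0,0],"rot": [0,0,0.04]},{"grip": 0,"linear": [0,0,0],"rot": [0,0,0.07]}])

```text
clock: 21.5
position: [632.9, 56.1, 99.1]
ee_rot: [0.156, 0.988, -0.0, -0.001]
contact_force: [2.8, -3.8, -14.2]
gripper_width: 38.5
grasp_force: 61.8
```

```bash
python3 rs.py
```

```text
21.5 [632.9  56.1  99.1] yaw -0.3128 tq [-0.483 -0.831  0.222] F [  2.8  -3.8 -14.2] w 38.5 61.8 j6 -2.225 -0.238 eff6 -0.076 toolxyz z [-0.002 -0.    -1.   ]
```

Call:
arm_command(rows=[{"grip": 0,"linear": [0,0,0],"rot": [0,0,0.04]},{"grip": 0,"linear": [0,0,0],"rot": [0,0,0.07]}])

```text
clock: 21.75
position: [632.9, 56.2, 99.1]
ee_rot: [0.19, 0.982, -0.0, -0.001]
contact_force: [1.8, -5.1, -16.0]
gripper_width: 39.0
grasp_force: 61.9
```

```bash
python3 rs.py
```

```text
21.75 [632.9  56.2  99.1] yaw -0.3826 tq [-0.6   -0.974  0.202] F [  1.8  -5.1 -16. ] w 39.0 61.9 j6 -2.296 -0.238 eff6 -0.082 toolxyz z [-0.002 -0.    -1.   ]
```

Call:
arm_command(rows=[{"grip": 0,"linear": [0,0,0],"rot": [0,0,0.04]},{"grip": 0,"linear": [0,0,0],"rot": [0,0,0.07]}])

```text
clock: 22.0
position: [632.9, 56.2, 99.1]
ee_rot: [0.224, 0.975, -0.0, -0.001]
contact_force: [1.6, -4.2, -15.8]
gripper_width: 38.6
grasp_force: 61.9
```

```bash
python3 rs.py
```

```text
22.0 [632.9  56.2  99.1] yaw -0.4525 tq [-0.642 -0.979  0.204] F [  1.6  -4.2 -15.8] w 38.6 61.9 j6 -2.366 -0.236 eff6 -0.097 toolxyz z [-0.002 -0.    -1.   ]
```

Call:
arm_command(rows=[{"grip": 0,"linear": [0,0,0],"rot": [0,0,0.04]},{"grip": 0,"linear": [0,0,0],"rot": [0,0,0.07]}])

```text
clock: 22.25
position: [633.0, 56.3, 99.1]
ee_rot: [0.258, 0.966, -0.0, -0.001]
contact_force: [3.3, -4.2, -16.0]
gripper_width: 38.6
grasp_force: 62.0
```

```bash
python3 rs.py
```

```text
22.25 [633.   56.3  99.1] yaw -0.5224 tq [-0.594 -1.011  0.293] F [  3.3  -4.2 -16. ] w 38.6 62.0 j6 -2.436 -0.236 eff6 -0.109 toolxyz z [-0.002 -0.    -1.   ]
```

Call:
arm_command(rows=[{"grip": 0,"linear": [0,0,0],"rot": [0,0,0.04]},{"grip": 0,"linear": [0,0,0],"rot": [0,0,0.08]}])

```text
clock: 22.5
position: [633.0, 56.4, 99.1]
ee_rot: [0.297, 0.955, -0.0, -0.001]
contact_force: [3.2, -4.0, -16.0]
gripper_width: 38.8
grasp_force: 62.0
```

```bash
python3 rs.py
```

```text
22.5 [633.   56.4  99.1] yaw -0.6026 tq [-0.646 -1.076  0.32 ] F [  3.2  -4.  -16. ] w 38.8 62.0 j6 -2.516 -0.318 eff6 -0.059 toolxyz z [-0.002 -0.    -1.   ]
```

Call:
arm_command(rows=[{"grip": 0,"linear": [0,0,0],"rot": [0,0,0.04]},{"grip": 0,"linear": [0,0,0],"rot": [0,0,0.08]}])

```text
clock: 22.75
position: [633.1, 56.4, 99.1]
ee_rot: [0.335, 0.942, -0.0, -0.001]
contact_force: [3.0, -3.7, -16.3]
gripper_width: 38.2
grasp_force: 62.0
```

```bash
python3 rs.py
```

```text
22.75 [633.1  56.4  99.1] yaw -0.6824 tq [-0.557 -1.046  0.324] F [  3.   -3.7 -16.3] w 38.2 62.0 j6 -2.596 -0.317 eff6 -0.074 toolxyz z [-0.002 -0.    -1.   ]
```

Call:
arm_command(rows=[{"grip": 0,"linear": [0,0,0],"rot": [0,0,0.03]},{"grip": 0,"linear": [0,0,0],"rot": [0,0,0.05]},{"grip": 0,"linear": [0,0,0],"rot": [0,0,0.05]}])

```text
clock: 23.12
position: [633.1, 56.4, 99.1]
ee_rot: [0.358, 0.934, -0.0, -0.001]
contact_force: [3.6, -4.8, -17.5]
gripper_width: 38.6
grasp_force: 62.1
```

Call:
arm_command(rows=[{"grip": 0.7,"linear": [0,0,0],"rot": [0,0,0]},{"grip": 0.7,"linear": [0,0,0],"rot": [0,0,0]},{"grip": 0.7,"linear": [0,0,0],"rot": [0,0,0]},{"grip": 0.7,"linear": [0,0,-40],"rot": [0,0,0]},{"grip": 0.8,"linear": [-20,-22,-82],"rot": [0,0,-0.15]},{"grip": 0.8,"linear": [-55,-62,-82],"rot": [0,0,-0.3]},{"grip": 0.8,"linear": [-90,-101,-82],"rot": [0,0,-0.45]},{"grip": 0.8,"linear": [-125,-140,-82],"rot": [0,0,-0.6]},{"grip": 0.8,"linear": [-140.6,-156.8,-82],"rot": [0,0,-0.73]},{"grip": 0.8,"linear": [-140.6,-156.8,-82],"rot": [0,0,-0.73]}])

```text
clock: 24.38
position: [633.8, -155.5, 183.2]
ee_rot: [0.002, 1.0, -0.0, 0.001]
contact_force: [-0.3, -0.3, -0.0]
gripper_width: 68.1
grasp_force: 0.0
```

```bash
python3 rs.py
python3 - <<'E'
from h import *
s,p,M=wrist()
cv2.imwrite("pics/w4.png",p["frame"][:,:,::-1])
for q in ["knob_b_grip"]:
    print(q,[(np.round(d["pixel"],1).tolist(),round(d["score"],2)) for d in models.tip_of(p,q)[:4]],[(np.round(d["rect"],1).tolist(),round(d["score"],2)) for d in models.spot_in(p,q)[:4]])
for n,X in dict(kb=[633.8,-153.9,134],kg=[633.8,-153.9,120]).items():
    h=M@np.array(X+[1]); print(n,h[:2]/h[2])
E
```

```text
24.38 [ 633.8 -155.5  183.2] yaw -0.0035 tq [0.082 0.023 0.041] F [-0.3 -0.3 -0. ] w 68.1 0.0 j6 -1.581 -0.045 eff6 0.251 toolxyz z [ 0.001 -0.    -1.   ]
knob_b_grip [([319.3, 216.6], 0.68)] [([291.1, 189.6, 351.9, 250.5], 0.98), ([297.9, 179.0, 590.6, 216.4], 0.45)]
kb [321.05410407 223.09984313]
kg [320.95394035 215.91303606]
```

View pics/w4.png

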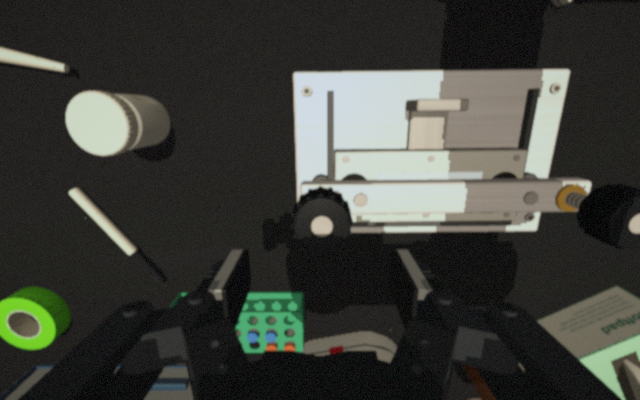

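The picture shows the bar low on the cell, the cell square with its tab at (437,104), and knob b at (321,223). Next I regrip b, back it off a little and feel it forward again.

Call:
arm_command(rows=[{"grip": 0.8,"linear": [0,1,45],"rot": [0,0,0]},{"grip": 0.7,"linear": [0,1,82],"rot": [0,0,0]},{"grip": 0.5,"linear": [0,1,82],"rot": [0,0,0]},{"grip": 0,"linear": [0,1,82],"rot": [0,0,0]},{"grip": 0,"linear": [0,1,82],"rot": [0,0,0]},{"grip": 0,"linear": [0,1,82],"rot": [0,0,0]},{"grip": 0,"linear": [0,1,82],"rot": [0,0,0]}])

```text
clock: 25.4
position: [631.2, -154.1, 98.3]
ee_rot: [0.001, 1.0, -0.0, -0.003]
contact_force: [-0.7, -9.5, -13.5]
gripper_width: 38.8
grasp_force: 61.7
```

```bash
python3 rs.py
```

```text
25.4 [ 631.2 -154.1   98.3] yaw -0.0013 tq [-2.137  0.053  0.158] F [ -0.7  -9.5 -13.5] w 38.8 61.7 j6 -1.582 0.003 eff6 -0.153 toolxyz z [-0.007 -0.001 -1.   ]
```

Call:
arm_command(rows=[{"grip": 0,"linear": [0,0,0],"rot": [0,0,-0.1]},{"grip": 0,"linear": [0,0,0],"rot": [0,0,-0.2]},{"grip": 0,"linear": [0,0,0],"rot": [0,0,-0.3]},{"grip": 0,"linear": [0,0,0],"rot": [0,0,-0.39]}])

```text
clock: 25.9
position: [631.5, -155.5, 98.3]
ee_rot: [-0.194, 0.981, -0.001, -0.003]
contact_force: [1.0, -14.0, -14.7]
gripper_width: 38.8
grasp_force: 61.8
```

```bash
python3 rs.py
```

```text
25.9 [ 631.5 -155.5   98.3] yaw 0.3902 tq [-3.788 -0.29  -0.173] F [  1.  -14.  -14.7] w 38.8 61.8 j6 -1.19 0.71 eff6 -0.245 toolxyz z [-0.006 -0.002 -1.   ]
```

Call:
arm_command(rows=[{"grip": 0,"linear": [0,0,0],"rot": [0,0,0.04]},{"grip": 0,"linear": [0,0,0],"rot": [0,0,0.08]}])

```text
clock: 26.15
position: [631.4, -155.2, 98.3]
ee_rot: [-0.153, 0.988, -0.001, -0.003]
contact_force: [0.6, -11.9, -14.9]
gripper_width: 38.3
grasp_force: 61.9
```

```bash
python3 rs.py
```

```text
26.15 [ 631.4 -155.2   98.3] yaw 0.3074 tq [-3.119 -0.159  0.239] F [  0.6 -11.9 -14.9] w 38.3 61.9 j6 -1.273 -0.317 eff6 0.002 toolxyz z [-0.006 -0.002 -1.   ]
```

Call:
arm_command(rows=[{"grip": 0,"linear": [0,0,0],"rot": [0,0,0.04]},{"grip": 0,"linear": [0,0,0],"rot": [0,0,0.08]}])

```text
clock: 26.4
position: [631.4, -155.0, 98.3]
ee_rot: [-0.114, 0.994, -0.001, -0.003]
contact_force: [1.0, -11.9, -13.7]
gripper_width: 38.6
grasp_force: 61.9
```

```bash
python3 rs.py
```

```text
26.4 [ 631.4 -155.    98.3] yaw 0.2275 tq [-2.82  -0.043  0.24 ] F [  1.  -11.9 -13.7] w 38.6 61.9 j6 -1.353 -0.317 eff6 -0.018 toolxyz z [-0.006 -0.002 -1.   ]
```

Call:
arm_command(rows=[{"grip": 0,"linear": [0,0,0],"rot": [0,0,0.04]},{"grip": 0,"linear": [0,0,0],"rot": [0,0,0.08]}])

```text
clock: 26.65
position: [631.3, -154.7, 98.3]
ee_rot: [-0.074, 0.997, -0.001, -0.003]
contact_force: [0.6, -10.2, -13.6]
gripper_width: 38.7
grasp_force: 62.0
```

```bash
python3 rs.py
```

```text
26.65 [ 631.3 -154.7   98.3] yaw 0.1476 tq [-2.498  0.043  0.284] F [  0.6 -10.2 -13.6] w 38.7 62.0 j6 -1.433 -0.316 eff6 -0.035 toolxyz z [-0.007 -0.002 -1.   ]
```

Call:
arm_command(rows=[{"grip": 0,"linear": [0,0,0],"rot": [0,0,-0.15]},{"grip": 0,"linear": [0,0,0],"rot": [0,0,-0.3]},{"grip": 0,"linear": [0,0,0],"rot": [0,0,-0.45]},{"grip": 0,"linear": [0,0,0],"rot": [0,0,-0.6]},{"grip": 0,"linear": [0,0,0],"rot": [0,0,-0.72]},{"grip": 0,"linear": [0,0,0],"rot": [0,0,-0.72]}])

```text
clock: 27.4
position: [632.6, -156.9, 98.3]
ee_rot: [-0.421, 0.907, -0.001, -0.003]
contact_force: [4.1, -18.6, -16.8]
gripper_width: 38.6
grasp_force: 62.3
```

Call:
arm_command(rows=[{"grip": 0,"linear": [0,0,0],"rot": [0,0,0.04]},{"grip": 0,"linear": [0,0,0],"rot": [0,0,0.08]}])

```text
clock: 27.65
position: [632.3, -156.7, 98.3]
ee_rot: [-0.384, 0.924, -0.001, -0.003]
contact_force: [4.2, -17.5, -16.8]
gripper_width: 38.8
grasp_force: 62.2
```

```bash
python3 rs.py
```

```text
27.65 [ 632.3 -156.7   98.3] yaw 0.7872 tq [-4.631 -0.727  0.125] F [  4.2 -17.5 -16.8] w 38.8 62.2 j6 -0.794 -0.318 eff6 0.074 toolxyz z [-0.004 -0.004 -1.   ]
```

Call:
arm_command(rows=[{"grip": 0,"linear": [0,0,0],"rot": [0,0,0.04]},{"grip": 0,"linear": [0,0,0],"rot": [0,0,0.08]}])

```text
clock: 27.9
position: [632.1, -156.5, 98.3]
ee_rot: [-0.346, 0.938, -0.001, -0.003]
contact_force: [2.3, -15.9, -16.2]
gripper_width: 38.8
grasp_force: 62.2
```

```bash
python3 rs.py
```

```text
27.9 [ 632.1 -156.5   98.3] yaw 0.7071 tq [-4.51  -0.613  0.189] F [  2.3 -15.9 -16.2] w 38.8 62.2 j6 -0.874 -0.315 eff6 0.071 toolxyz z [-0.005 -0.004 -1.   ]
```

Call:
arm_command(rows=[{"grip": 0,"linear": [0,0,0],"rot": [0,0,0.04]},{"grip": 0,"linear": [0,0,0],"rot": [0,0,0.08]}])

```text
clock: 28.15
position: [631.9, -156.3, 98.3]
ee_rot: [-0.308, 0.951, -0.001, -0.003]
contact_force: [2.5, -15.8, -15.4]
gripper_width: 39.1
grasp_force: 62.2
```

```bash
python3 rs.py
```

```text
28.15 [ 631.9 -156.3   98.3] yaw 0.6271 tq [-4.21  -0.527  0.203] F [  2.5 -15.8 -15.4] w 39.1 62.2 j6 -0.954 -0.318 eff6 0.063 toolxyz z [-0.005 -0.004 -1.   ]
```

Call:
arm_command(rows=[{"grip": 0,"linear": [0,0,0],"rot": [0,0,0.04]},{"grip": 0,"linear": [0,0,0],"rot": [0,0,0.08]}])

```text
clock: 28.4
position: [631.8, -156.1, 98.3]
ee_rot: [-0.27, 0.963, -0.001, -0.003]
contact_force: [1.0, -14.2, -15.5]
gripper_width: 38.8
grasp_force: 62.1
```

```bash
python3 rs.py
```

```text
28.4 [ 631.8 -156.1   98.3] yaw 0.5472 tq [-3.92  -0.399  0.187] F [  1.  -14.2 -15.5] w 38.8 62.1 j6 -1.033 -0.316 eff6 0.049 toolxyz z [-0.006 -0.003 -1.   ]
```

Call:
arm_command(rows=[{"grip": 0,"linear": [0,0,0],"rot": [0,0,0.04]},{"grip": 0,"linear": [0,0,0],"rot": [0,0,0.08]}])

```text
clock: 28.65
position: [631.6, -155.8, 98.3]
ee_rot: [-0.232, 0.973, -0.001, -0.003]
contact_force: [1.1, -15.5, -14.7]
gripper_width: 38.9
grasp_force: 62.2
```

```bash
python3 rs.py
```

```text
28.65 [ 631.6 -155.8   98.3] yaw 0.4673 tq [-3.667 -0.252  0.175] F [  1.1 -15.5 -14.7] w 38.9 62.2 j6 -1.113 -0.317 eff6 0.033 toolxyz z [-0.006 -0.003 -1.   ]
```

Call:
arm_command(rows=[{"grip": 0,"linear": [0,0,0],"rot": [0,0,0.04]},{"grip": 0,"linear": [0,0,0],"rot": [0,0,0.08]}])

```text
clock: 28.9
position: [631.5, -155.5, 98.3]
ee_rot: [-0.192, 0.981, -0.001, -0.003]
contact_force: [1.1, -12.4, -15.2]
gripper_width: 38.6
grasp_force: 62.3
```

```bash
python3 rs.py
```

```text
28.9 [ 631.5 -155.5   98.3] yaw 0.3874 tq [-3.41  -0.176  0.218] F [  1.1 -12.4 -15.2] w 38.6 62.3 j6 -1.193 -0.316 eff6 0.017 toolxyz z [-0.006 -0.003 -1.   ]
```

Call:
arm_command(rows=[{"grip": 0,"linear": [0,0,0],"rot": [0,0,0.04]},{"grip": 0,"linear": [0,0,0],"rot": [0,0,0.08]}])

```text
clock: 29.15
position: [631.4, -155.2, 98.3]
ee_rot: [-0.153, 0.988, -0.001, -0.003]
contact_force: [0.5, -12.1, -14.4]
gripper_width: 38.7
grasp_force: 62.4
```

```bash
python3 rs.py
```

```text
29.15 [ 631.4 -155.2   98.3] yaw 0.3074 tq [-3.078 -0.048  0.258] F [  0.5 -12.1 -14.4] w 38.7 62.4 j6 -1.273 -0.317 eff6 0.0 toolxyz z [-0.006 -0.002 -1.   ]
```

Geometry predicted the second touch of b at 1.25 rad and the effort kink appears at 1.26, so b = 1.77 gives about 20 N. I'm turning there and releasing.

Call:
arm_command(rows=[{"grip": 0,"linear": [0,0,0],"rot": [0,0,0.04]},{"grip": 0,"linear": [0,0,0],"rot": [0,0,0.08]},{"grip": 0,"linear": [0,0,0],"rot": [0,0,0.12]},{"grip": 0,"linear": [0,0,0],"rot": [0,0,0.16]}])

```text
clock: 29.65
position: [631.3, -154.7, 98.3]
ee_rot: [-0.074, 0.997, -0.001, -0.003]
contact_force: [0.1, -10.5, -13.9]
gripper_width: 38.4
grasp_force: 62.5
```

```bash
python3 rs.py
```

```text
29.65 [ 631.3 -154.7   98.3] yaw 0.1476 tq [-2.56  -0.019  0.221] F [  0.1 -10.5 -13.9] w 38.4 62.5 j6 -1.433 -0.317 eff6 -0.035 toolxyz z [-0.007 -0.002 -1.   ]
```

Call:
arm_command(rows=[{"grip": 0.8,"linear": [0,0,0],"rot": [0,0,0]},{"grip": 0.8,"linear": [0,0,0],"rot": [0,0,0]},{"grip": 0.8,"linear": [0,0,0],"rot": [0,0,0]},{"grip": 0.8,"linear": [0,0,-40],"rot": [0,0,0]},{"grip": 0.8,"linear": [0,0,-84],"rot": [0,0,0]},{"grip": 0.8,"linear": [0,0,-84],"rot": [0,0,0]}])

```text
clock: 30.4
position: [636.7, -152.7, 190.3]
ee_rot: [-0.076, 0.997, -0.001, 0.006]
contact_force: [-0.6, 0.1, -0.1]
gripper_width: 67.8
grasp_force: 0.0
```

```bash
python3 -c "
from bench import job
print(job.job_done())"
```

```text
the job is handed in; nothing more can be done
None
```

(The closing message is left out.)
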